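# Load the tilt stand and wedge its platform just off the base

### The job

Load the tilt stand for a tilt test: while its hinged platform lies down flat, lay the large round steel weight centred on the circle marked on the platform, then the small one centred on top of it, and let go of them. Then take the wooden wedge by its grip block and slide it along the table, thin end first, squarely under the middle of the platform's free front edge until that edge has just lifted off the base, by about 5 mm, and finish still gripping the wedge there, with the wedge alone holding the platform up. Leave everything else on the table where it is.

Things in the scene. Friction and masses are not known exactly. Their poses are not given: they have to be found in the camera images.
- stand: Fixed dark steel base of the tilt stand: two low rails 22 mm high, 110 mm clear between them, and a hinge block. About 190 x 170 mm. Origin on the table under the platform's centre. Its level +x axis points from the platform's free front edge to its hinge, the direction in which the wedge goes in; z up. It does not move in a run.
- platform (a joint): Tilt of the hinged aluminium platform (140 mm wide, 8 mm thick, top 30 mm above the table when flat), rad: 0 = flat on the base; its front edge rises 1.7 mm per 0.01 rad. Only its weight (0.5 kg and its load) keeps it down. The hinge axis is 85 mm from the stand's origin along the stand's +x, 26 mm above the table.
- seat (a point): Centre of the thin dark circle (70 mm across) marked on the flat top of the platform, on the surface, 30 mm above the table when flat, straight above the stand's origin; axes as those of the stand when flat, tilting with the platform.
- lip (a point): Point on the axis, in the middle, of the round bar (12 mm diameter, 140 mm long) that is the platform's free front edge: 26 mm above the table when flat, so the bar's underside is at 20 mm. 85 mm from the seat, away from the hinge; nothing stands under it.
- big_center (a point): Centre (half-way up, 8 mm above its underside) of the large plain steel weight, a flat disc 64 mm in diameter and 16 mm thick, about 0.4 kg, lying loose on the table; z along its axis.
- small_center (a point): Centre (half-way up, 8 mm above its underside) of the small plain steel weight, a flat disc 48 mm in diameter and 16 mm thick, about 0.23 kg, lying loose on the table; z along its axis.
- wedge_grip (a point): Centre of the grip block of the loose wooden wedge (0.13 kg), 22.5 mm above its flat underside. The block is 40 mm long (x), 30 mm wide (y), 45 mm high. From its front face, 20 mm ahead of this point, a straight ramp 34 mm wide runs along the wedge's own +x and falls from 33 mm high to 3 mm.
- wedge_tip (a point): Thin end of the wedge, on the underside: 140 mm ahead (wedge's +x) of the middle of the grip block. The ramp slopes 1 in 4: it first meets the platform's bar when the grip block's centre is about 73 mm short of the bar's axis, and each further 4 mm lifts the bar about 1 mm.
- hard_drive: Bystander: metal hard drive 147 x 102 x 26 mm, origin at the centre of its underside. To be left alone.
- battery_pack: Bystander: black laptop battery 200 x 46 x 20 mm, origin at the centre of its underside. To be left alone.
- power_brick: Bystander: black power supply 100 x 45 x 30 mm, origin at the centre of its underside. To be left alone.
- screw_jar: Bystander: clear jar, 48 mm across, 65 mm high, origin at the centre of its underside. To be left alone.
- tape_roll: Bystander: black ring of tape, 90 mm across, 19 mm high, with a 64 mm hole, origin at the centre of its underside. To be left alone.
- screwdriver: Bystander: screwdriver, 180 mm long, lying along its x axis. To be left alone.
Not all that is in view belongs to the job. What is shaped like the part that bears small_center but purple or yellow is not meant.

How it is judged:
By the outcome, as a careful person would: the job done as asked, in the order asked, and still so for the second after the job is handed in, while the arm keeps its last pose, push and grip.
It also fails if it takes over 72 s, if anything falls off the work surface, if the arm or the gripper's body presses on something with over 40 N, if the wrist force passes 120 N, or if a joint passes its speed limit or range.

### The arm

A 6-joint arm with a two-finger parallel gripper is mounted at the origin on the work surface. World frame = base frame: x ahead of the robot, y to its left, z up, the work surface at z = 0. Lengths are in mm, angles in rad, forces in N, time in s.
With the tool pointing down it reaches from about 275 to 750 mm from the base axis. Payload 10.2 kg.
Tool frame: the origin (TCP) lies midway between the tips of the shut fingers; the grasp point (between the pads) lies 19 mm behind it; z points along the fingers, y is the line along which they close (so a half turn about z gives the same grasp; the last joint's range is limited). The gripper opens to 85 mm and grips with 20 to 120 N. Pads are 22 mm wide; open, the fingers measure 114 mm over their backs; the gripper's body (76 mm by 85 mm) begins 54 mm behind the grasp point. The pads swing forward as they close: fully open they stand 13 mm farther back than shut.
Start: joints at [0.899, 0.313, 1.498, -0, 1.331, -0.223], TCP at [227.802, 473.009, 205.994] pointing down, gripper open.
Joint ranges: [-2.94, 2.94], [-0.97, 2.17], [0.19, 2.56], [-1.23, 4.37], [0.02, 3.11], [-2.88, 2.88]. Speed limits (rad/s): [2.39, 2.39, 3.01, 3.14, 3.14, 3.14].

### API

Orientations are given as a unit quaternion [w, x, y, z].
In Python, from rig import sense, capture, finish_job, find_in, place_of gives the robot as it stands. The module is installed in compiled form; this text tells all that it offers.
- The arm moves only by the shell command python3 -m jog 'ROWS' [FORCE]. ROWS is JSON, a list of rows, each an object of numbers: "tx", "ty", "tz": the shift along the tool's x, y, z in mm; "ax", "ay", "az": the turn, a rotation vector about the tool's x, y, z in rad; "jaw": the closure, from -1 (fully open) to 1 (shut), so that 0 is half open. In form: [{"tx": .., "ty": .., "tz": .., "ax": .., "ay": .., "az": .., "jaw": ..}, ...]. A call has 1 to 5 rows; each row shifts and turns the commanded pose from where the row before left it, along the tool's axes as they then stand; what a row does not reach is not made up. A row lasts 1/8 s, in which the tool goes at most 62.5 mm and 10.7 degrees, less where a joint would pass 70% of its speed; a pose out of reach is approached as far as the arm can. A call with a gripper value outside its range is refused whole. The fingers move at their own pace and stop on an object; FORCE is the grip in N (left out, the last holds). Time passes only in rows, so rows that do not move let the fingers close. It gives the time, the measured TCP pose, the force, the opening and the grip force at its end, in the units of the state.
- sense(): the state, without advancing time (a new reading comes with each control period).
- capture(name): name is "scene" or "top" or "wrist"; returns a dict with "color" (400x640x3 uint8, red, green, blue), "depth" (400x640 float32, mm along the optical axis (not along the pixel's ray), 0 where there is no reading), "fx", "fy", "cx", "cy" (pixels), "camera_from_world" (4x4, takes a point from world to camera coordinates); the wrist camera has in their place "mount" (4x4, takes a point from camera to tool coordinates, whose origin is the TCP and whose axes are the flange's). Camera axes: x right, y up, looking along -z (the intrinsics and any distortion apply to the point x, -y, -z); pixel columns grow to the right and rows downward; lengths in mm; the calibration is good to about 2 mm. A picture is of the moment at which its call begins: read the wrist's pose just before it.
- finish_job(): hands the job in; it is judged then, once.
Trained networks look in the newest picture that a camera, given by its name, has taken for a name from the list of things; names that differ only in an ending like _2 or _b are one class to them, and where a whole thing is asked for, a point or a joint stands for the part that bears it (a point fixed in the world has none). Each returns a list of dicts, best first, with "conf" (0 to 1); they miss things now and then, are a little off and sometimes report something else, mostly with a low value. They report only what shows in the picture. A call takes as long as a camera call. They do not tell look-alikes from the thing itself.
- find_in(query, camera): "centre" ([column, row] in pixels, amid what is visible of it).
- place_of(query, camera): "centre" ([column, row] in pixels: a listed point, or the origin of a listed thing).
The state is a dict: "time_s": time; "joints": joint angles; "dq": joint speeds; "tau": joint torques, N m; "eef_pos": TCP position; "ee_rot": TCP orientation; "force": force on the tool from outside, world axes, zero at the start; "wrist_torque": the same for the moment, N m; "grip_width": opening from 0.0 (shut) to 1.0 (fully open); "grip_force": force on a finger pad.
Only numpy, scipy, OpenCV 4.12 (cv2) and the standard library are available. Lean on these libraries where they do the work, as an engineer would, in place of code of your own. Each camera call takes 0.05 s, during which the arm holds its last target. There are 200 camera calls.

## Working session

There is one attempt and no reset: what is moved stays moved. The work goes in short steps, Python scripts to look and compute and a shell command to move; the robot and the scene stay as the last step left them, time stands still between calls to the robot, and variables do not carry over. Pictures are saved under pics/ and viewed, at most 10 in all, crops included, and the job is handed in when it is done.

```bash
mkdir -p pics; ls
cat > h.py <<'E'
import numpy as np, cv2
from rig import sense, capture, finish_job, find_in, place_of
from scipy.spatial.transform import Rotation as R
def T_tool():
    s=sense(); q=s["ee_rot"]; T=np.eye(4); T[:3,:3]=R.from_quat([q[1],q[2],q[3],q[0]]).as_matrix(); T[:3,3]=s["eef_pos"]; return T
def shot(name):
    T=T_tool() if name=="wrist" else None
    c=capture(name)
    c["w_c"]=T@np.array(c["mount"]) if name=="wrist" else np.linalg.inv(np.array(c["camera_from_world"]))
    return c
def ray(c,px):
    d=np.array([(px[0]-c["cx"])/c["fx"],-(px[1]-c["cy"])/c["fy"],-1.0])
    return c["w_c"][:3,3], c["w_c"][:3,:3]@d
def at_z(c,px,z):
    o,d=ray(c,px); return o+d*(z-o[2])/d[2]
def at_depth(c,px):
    o,d=ray(c,px); u,v=int(round(px[0])),int(round(px[1]))
    w=c["depth"][max(v-2,0):v+3,max(u-2,0):u+3]; w=w[w>0]
    return o+d*np.median(w) if len(w) else None
def save(c,f): cv2.imwrite("pics/"+f,c["color"][:,:,::-1])
E
python3 - <<'E'
from h import *
np.set_printoptions(precision=1,suppress=True)
Z=dict(seat=30,lip=26,big_center=8,small_center=8,wedge_grip=22.5,wedge_tip=0,stand=0,hard_drive=0,battery_pack=0,power_brick=0,screw_jar=0,tape_roll=0,screwdriver=10)
for n in ["top","scene"]:
    c=shot(n); save(c,n+"0.png")
    if n=="top": print({k:v for k,v in c.items() if k not in("color","depth")})
    for q,z in Z.items():
        if n=="scene" and q in("hard_drive","battery_pack","power_brick"): continue
        for r in place_of(q,n)[:4]:
            print(n,q,round(r["conf"],2),np.array(r["centre"]),at_z(c,r["centre"],z),at_depth(c,r["centre"]))
print(sense())
E
```

```text
pics
{'fx': 416.3620559762118, 'fy': 416.3620559762118, 'cx': 316.15435375659615, 'cy': 197.66831179190285, 'camera_from_world': array([[    0. ,    -1. ,    -0. ,   -15.6],
       [    1. ,    -0. ,     0.2,  -561.4],
       [   -0.2,    -0. ,     1. , -1146.3],
       [    0. ,     0. ,     0. ,     1. ]]), 'w_c': array([[   0. ,    1. ,   -0.2,  369.4],
       [  -1. ,   -0. ,   -0. ,  -24.1],
       [  -0. ,    0.2,    1. , 1221.6],
       [   0. ,    0. ,    0. ,    1. ]])}
top seat 0.69 [260.7 204.5] [543.9 145.3  30. ] [543.8 145.2  30.7]
top seat 0.23 [446.3 212.9] [ 519.5 -389.6   30. ] [ 521.2 -393.8   16.2]
top lip 0.73 [294.2 210.2] [527.8  48.4  26. ] [527.3  48.2  29.4]
top big_center 0.83 [182.8 216.3] [512.  376.8   8. ] [511.2 374.4  15.3]
top small_center 0.79 [441.4 180.3] [ 619.7 -386.6    8. ] [ 618.1 -384.3   15.8]
top small_center 0.78 [472.9 236.9] [ 452.1 -469.9    8. ] [ 451.6 -467.2   15.1]
top small_center 0.63 [479.5 201. ] [ 557.5 -495.5    8. ] [ 556.2 -492.3   16.2]
top small_center 0.62 [445.6 211.5] [ 526.4 -394.5    8. ] [ 525.3 -391.9   16.4]
top w
[... 1664 characters left out ...]
95.9  35.3]
scene screw_jar 0.47 [263.9 172.9] [338.7  24.2   0. ] [359.2   3.9  24.2]
scene screw_jar 0.16 [338.  173.3] [524.2 157.7   0. ] [545.1 127.1  31.5]
scene tape_roll 0.76 [426.4 146.4] [678.7 438.5   0. ] [678.9 438.1   0.3]
scene screwdriver 0.6 [264.7 175.4] [356.9   8.4  10. ] [364.2   1.2  18.7]
{'time_s': 1.25, 'joints': array([ 0.9,  0.3,  1.5,  0. ,  1.3, -0.2]), 'dq': array([ 0., -0., -0.,  0., -0., -0.]), 'tau': array([  0. , -41.2, -26. ,  -0. ,   0. ,   0. ]), 'eef_pos': array([227.8, 473. , 206. ]), 'ee_rot': array([-0. ,  0.2,  1. , -0. ]), 'force': array([ 0.6,  0.1, -0.4]), 'wrist_torque': array([ 0.,  0., -0.]), 'grip_force': 0.0, 'grip_width': 0.9995867276255102}
```

View pics/top0.png

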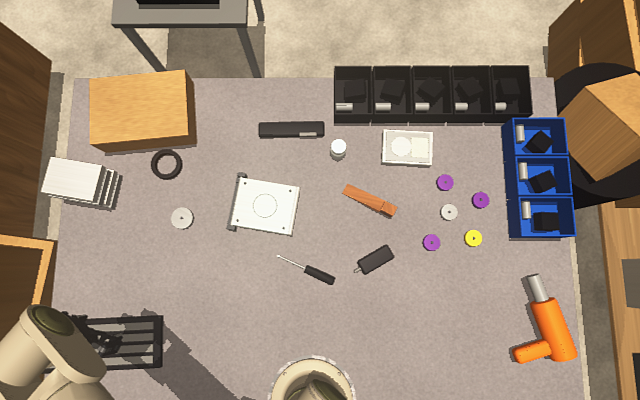

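View pics/scene0.png

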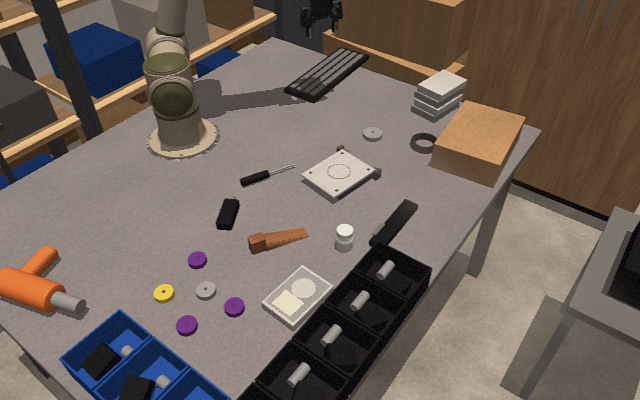

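The top view shows the platform at about (265,205) with its hinge on the left (world +y) and the large weight at (182,217). The grey small weight is at (449,212), among purple and yellow look-alikes. The wedge's block is at (385,208) and its tip at (346,190). The scene view agrees: grey small weight (205,290), wedge block (258,242).

```bash
cat >> h.py <<'E'
np.set_printoptions(precision=2,suppress=True)
def go(p,xdir=None):
    """print tool-axis shift to world TCP target p (and turn about tool z so the tool x axis points along xdir or its opposite)"""
    T=T_tool(); d=T[:3,:3].T@(np.array(p,float)-T[:3,3]); print("shift tool",d)
    if xdir is not None:
        v=T[:3,:3].T@np.array([*xdir,0.]); a=np.arctan2(v[1],v[0]); a=(a+np.pi/2)%np.pi-np.pi/2; print("az",a, "then shift in turned axes",R.from_rotvec([0,0,a]).inv().apply(d), "j6",sense()["joints"][5])
E
python3 - <<'E'
from h import *
T=T_tool(); print(T)
c=capture("wrist"); print(c["mount"],c["fx"],c["cx"],c["cy"])
go([511,375,160]); go([511,375,160],[0,1])
E
```

```text
[[ -0.9    0.43  -0.   227.81]
 [  0.43   0.9   -0.   473.01]
 [  0.    -0.    -1.   205.98]
 [  0.     0.     0.     1.  ]]
[[   0.      0.95    0.31   80.03]
 [   1.     -0.     -0.     -0.66]
 [  -0.      0.31   -0.95 -168.12]
 [   0.      0.      0.      1.  ]] 352.0044392731999 317.48269526695736 195.49107686996499
shift tool [-297.66   34.58   45.98]
shift tool [-297.66   34.58   45.98]
az 1.1219802204353462 then shift in turned axes [-98.   283.18  45.98] j6 -0.22340136360427668
```

```bash
python3 -m jog '[{"tx":-59,"ty":7,"tz":9,"jaw":-1},{"tx":-59,"ty":7,"tz":9,"jaw":-1},{"tx":-59,"ty":7,"tz":9,"jaw":-1},{"tx":-59,"ty":7,"tz":9,"jaw":-1},{"tx":-59,"ty":7,"tz":9,"jaw":-1}]'; python3 -m jog '[{"jaw":-1},{"jaw":-1}]'
python3 - <<'E'
from h import *
c=shot("wrist"); save(c,"w1.png"); print(T_tool()[:3,3])
for r in place_of("big_center","wrist"): print(r, at_z(c,r["centre"],8), at_depth(c,r["centre"]))
# steel top by depth: cloud
v,u=np.mgrid[0:400,0:640]; d=c["depth"]
P=np.stack([(u-c["cx"])/c["fx"]*d,-(v-c["cy"])/c["fy"]*d,-d],-1)@c["w_c"][:3,:3].T+c["w_c"][:3,3]
m=((d>0)&(abs(P[...,2]-16)<5)&(np.hypot(P[...,0]-511,P[...,1]-375)<60)).astype(np.uint8)
k,l,st,ce=cv2.connectedComponentsWithStats(m)
for i in range(1,k):
    if st[i,4]>300: q=P[l==i]; print(st[i],q.mean(0),np.ptp(q,0),cv2.minEnclosingCircle(q[:,:2].astype(np.float32)))
E
```

```text
[227.8  473.01 206.  ]
{'centre': [345.1, 378.0], 'conf': 0.72} [509.4  377.37   8.  ] [222.17 482.67 305.08]
[323 358  48  23 689] [488.34 386.57  15.47] [36.01 60.    6.71] ((501.298095703125, 382.5828552246094), 31.038589477539062)schema error: expected keys tx, ty, tz, ax, ay, az, jaw
schema error: expected keys tx, ty, tz, ax, ay, az, jaw
```

View pics/w1.png

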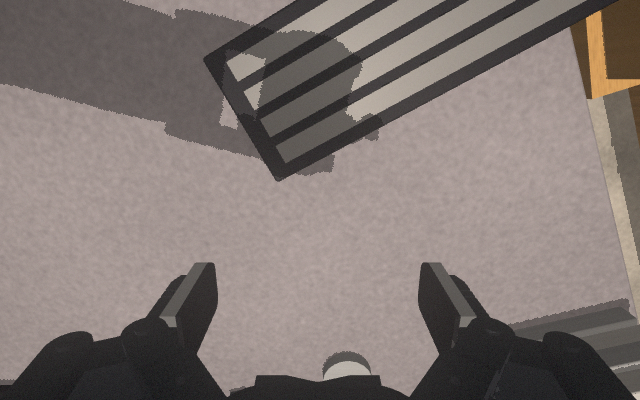

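The picture still shows the start pose: the fingers at the bottom, and part of the large weight at about (347,365). The move was refused because every row needs all seven keys, so I'm sending it again.

```bash
python3 -m jog '[{"tx":-59,"ty":7,"tz":9,"ax":0,"ay":0,"az":0,"jaw":-1},{"tx":-59,"ty":7,"tz":9,"ax":0,"ay":0,"az":0,"jaw":-1},{"tx":-59,"ty":7,"tz":9,"ax":0,"ay":0,"az":0,"jaw":-1},{"tx":-59,"ty":7,"tz":9,"ax":0,"ay":0,"az":0,"jaw":-1},{"tx":-59,"ty":7,"tz":9,"ax":0,"ay":0,"az":0,"jaw":-1}]'; python3 -m jog '[{"tx":0,"ty":0,"tz":0,"ax":0,"ay":0,"az":0,"jaw":-1},{"tx":0,"ty":0,"tz":0,"ax":0,"ay":0,"az":0,"jaw":-1}]'
cat >> h.py <<'E'
def cloud(c):
    v,u=np.mgrid[0:400,0:640]; d=c["depth"]
    return np.stack([(u-c["cx"])/c["fx"]*d,-(v-c["cy"])/c["fy"]*d,-d],-1)@c["w_c"][:3,:3].T+c["w_c"][:3,3]
def disc(c,xy,z,rad=60,tol=4):
    P=cloud(c); m=((c["depth"]>0)&(abs(P[...,2]-z)<tol)&(np.hypot(P[...,0]-xy[0],P[...,1]-xy[1])<rad)).astype(np.uint8)
    k,l,st,ce=cv2.connectedComponentsWithStats(m)
    for i in range(1,k):
        if st[i,4]>300: q=P[l==i]; print("blob",st[i],q.mean(0),np.ptp(q,0),cv2.minEnclosingCircle(q[:,:2].astype(np.float32)),c["color"][l==i].mean(0))
E
python3 - <<'E'
from h import *
c=shot("wrist"); save(c,"w2.png"); print(T_tool())
for r in place_of("big_center","wrist"): print(r, at_z(c,r["centre"],8), at_depth(c,r["centre"]))
disc(c,(511,375),16)
go([511,375,0])
E
```

```text
time_s: 2.02
eef_pos: [510.6, 375.7, 160.7]
ee_rot: [0.0, 0.223, 0.975, 0.0]
force: [0.0, 0.4, 0.2]
grip_width: 1.003
grip_force: 0.0
time_s: 2.28
eef_pos: [508.4, 376.7, 160.9]
ee_rot: [-0.0, 0.223, 0.975, -0.0]
force: [-1.0, -0.4, 0.4]
grip_width: 1.0
grip_force: 0.0
[[ -0.9    0.43  -0.   508.05]
 [  0.43   0.9    0.   377.07]
 [  0.     0.    -1.   161.26]
 [  0.     0.     0.     1.  ]]
{'centre': [322.8, 168.3], 'conf': 0.97} [509.64 380.94   8.  ] [507.61 381.77  16.87]
blob [ 287  132   70   69 3691] [505.44 381.24  16.18] [62.94 62.99  6.59] ((506.4649963378906, 380.8088073730469), 31.89368438720703) [147.75 142.21 136.33]
shift tool [ -3.74  -0.77 161.5 ]
```

```bash
python3 -m jog '[{"tx":2,"ty":3.5,"tz":50,"ax":0,"ay":0,"az":0,"jaw":-1},{"tx":0,"ty":0,"tz":50,"ax":0,"ay":0,"az":0,"jaw":-1},{"tx":0,"ty":0,"tz":45,"ax":0,"ay":0,"az":0,"jaw":-1},{"tx":0,"ty":0,"tz":17,"ax":0,"ay":0,"az":0,"jaw":-1},{"tx":0,"ty":0,"tz":0,"ax":0,"ay":0,"az":0,"jaw":-1}]'; python3 -m jog '[{"tx":0,"ty":0,"tz":0,"ax":0,"ay":0,"az":0,"jaw":-0.3},{"tx":0,"ty":0,"tz":0,"ax":0,"ay":0,"az":0,"jaw":0},{"tx":0,"ty":0,"tz":0,"ax":0,"ay":0,"az":0,"jaw":0},{"tx":0,"ty":0,"tz":0,"ax":0,"ay":0,"az":0,"jaw":0}]' 60
python3 - <<'E'
from h import *
print(sense()["force"])
c=shot("wrist"); save(c,"w3.png"); disc(c,(508,381),16)
E
```

```text
time_s: 3.0
eef_pos: [508.2, 381.0, -0.6]
ee_rot: [-0.0, 0.222, 0.975, -0.0]
force: [0.0, 0.6, 0.5]
grip_width: 1.002
grip_force: 0.0
time_s: 3.5
eef_pos: [508.6, 380.6, -0.7]
ee_rot: [0.0, 0.223, 0.975, 0.0]
force: [0.2, -0.6, -0.4]
grip_width: 0.504
grip_force: 0.0
[ 0.16 -0.61 -0.4 ]
blob [  251   185   133   123 11597] [503.86 382.07  16.11] [63.7  61.13  6.54] ((506.43292236328125, 380.70538330078125), 32.11972427368164) [134.13 129.15 124.24]
```

View pics/w3.png

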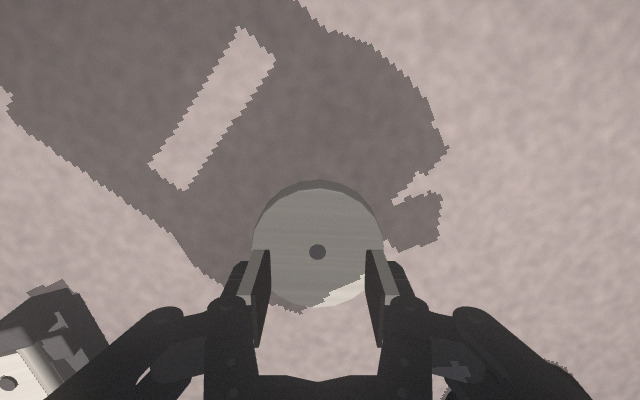

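The fingers closed to about 43 mm, less than the disc's 64 mm, so they passed over or at the rim of the disc: pad tips at (268,250) and (367,250), disc spanning columns 252–385. I'll measure the tip height from depth.

Run:
```python
from h import *
c=shot("wrist"); P=cloud(c); T=T_tool(); Q=(P-T[:3,3])@T[:3,:3]
for px in [(262,255),(262,275),(262,300),(245,280),(372,255),(376,275),(376,300),(390,280),(317,252),(255,220)]:
    print(px,c["depth"][px[1],px[0]],Q[px[1],px[0]],"world z",P[px[1],px[0],2])
print(sense()["grip_width"],sense()["joints"])
```

```text
(262, 255) 146.91708 [ 10.32 -23.72 -36.53] world z 35.61246834869354
(262, 275) 135.20367 [  8.58 -21.88 -49.44] world z 48.52477455106704
(262, 300) 135.18167 [ -0.52 -21.87 -52.47] world z 51.55998481506329
(245, 280) 127.61918 [ 10.87 -26.85 -56.67] world z 55.754581422466615
(372, 255) 147.18607 [ 10.2   22.24 -36.3 ] world z 35.39041979631108
(376, 275) 132.68617 [  9.92  21.49 -51.67] world z 50.75418130194936
(376, 300) 128.23485 [  3.63  20.75 -58.44] world z 57.52494027768955
(390, 280) 127.86657 [ 10.75  25.77 -56.47] world z 55.56016564671488
(317, 252) 167.16522 [  2.07  -0.78 -17.94] world z 17.026519006349787
(255, 220) 180.12666 [ 11.56 -32.52  -1.13] world z 0.21784306838677026
0.49788519557831556 [ 0.46  0.76  1.35 -0.    1.03 -0.66]
```

```bash
python3 -m jog '[{"tx":0,"ty":0,"tz":0,"ax":0,"ay":0,"az":0,"jaw":-0.8},{"tx":0,"ty":0,"tz":0,"ax":0,"ay":0,"az":0,"jaw":-0.8},{"tx":0,"ty":0,"tz":0,"ax":0,"ay":0,"az":0,"jaw":-0.8},{"tx":0,"ty":0,"tz":8,"ax":0,"ay":0,"az":0,"jaw":-0.8},{"tx":0,"ty":0,"tz":0,"ax":0,"ay":0,"az":0,"jaw":-0.8}]'
cat >> h.py <<'E'
def tips(c):
    P=cloud(c); T=T_tool(); Q=(P-T[:3,3])@T[:3,:3]
    for s in (-1,1):
        m=(c["depth"]>0)&(P[...,2]>20 if True else 0)&(s*Q[...,1]>5)&(s*Q[...,1]<60)&(abs(Q[...,0])<14)
        z=Q[m]; 
        if len(z): o=np.argsort(-z[:,2])[:40]; print("tip side",s,z[o].mean(0),"world z",P[m][o][:,2].mean())
E
python3 - <<'E'
from h import *
c=shot("wrist"); tips(c); s=sense(); print(s["force"],s["grip_width"],s["eef_pos"]); save(c,"w4.png")
E
```

```text
time_s: 4.22
eef_pos: [508.0, 380.3, -10.0]
ee_rot: [-0.001, 0.223, 0.975, -0.001]
force: [-0.4, -0.2, -0.3]
grip_width: 0.9
grip_force: 0.0
tip side -1 [ -1.74 -39.29 -35.7 ] world z 26.152606707125422
tip side 1 [ -1.43  37.67 -35.72] world z 26.111019459776333
[-1.3  -0.01  1.53] 0.9014163325287461 [508.19 380.41  -9.58]
```

View pics/w4.png

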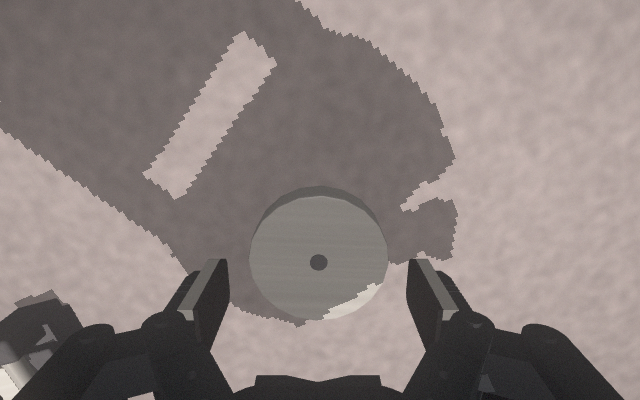

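The disc (centre (318,262)) sits midway between the pads, whose tips at (228,260) and (407,260) are measured about 26 mm above the table. So the tips stand well behind the nominal TCP, and I lower further while watching the force.

```bash
python3 -m jog '[{"tx":2,"ty":-0.5,"tz":8,"ax":0,"ay":0,"az":0,"jaw":-0.8},{"tx":0,"ty":0,"tz":7,"ax":0,"ay":0,"az":0,"jaw":-0.8},{"tx":0,"ty":0,"tz":0,"ax":0,"ay":0,"az":0,"jaw":-0.8}]'; python3 -m jog '[{"tx":0,"ty":0,"tz":0,"ax":0,"ay":0,"az":0,"jaw":0},{"tx":0,"ty":0,"tz":0,"ax":0,"ay":0,"az":0,"jaw":0},{"tx":0,"ty":0,"tz":0,"ax":0,"ay":0,"az":0,"jaw":0}]' 60
```

```text
time_s: 4.65
eef_pos: [506.0, 380.8, -24.8]
ee_rot: [-0.001, 0.223, 0.975, -0.0]
force: [-1.0, 0.7, 0.2]
grip_width: 0.901
grip_force: 0.0
time_s: 5.03
eef_pos: [507.0, 381.4, -23.2]
ee_rot: [0.001, 0.223, 0.975, 0.001]
force: [-0.3, 1.8, 6.1]
grip_width: 0.723
grip_force: 65.9
```

```bash
python3 -m jog '[{"tx":0,"ty":0,"tz":-30,"ax":0,"ay":0,"az":0,"jaw":0},{"tx":0,"ty":0,"tz":-60,"ax":0,"ay":0,"az":0,"jaw":0},{"tx":0,"ty":0,"tz":-60,"ax":0,"ay":0,"az":0,"jaw":0}]'; python3 -m jog '[{"tx":-41,"ty":-40,"tz":0,"ax":0,"ay":0,"az":0,"jaw":0},{"tx":-41,"ty":-40,"tz":0,"ax":0,"ay":0,"az":0,"jaw":0},{"tx":-41,"ty":-40,"tz":0,"ax":0,"ay":0,"az":0,"jaw":0},{"tx":-41,"ty":-40,"tz":0,"ax":0,"ay":0,"az":0,"jaw":0},{"tx":-41,"ty":-40,"tz":0,"ax":0,"ay":0,"az":0,"jaw":0}]';python3 -m jog '[{"tx":0,"ty":0,"tz":0,"ax":0,"ay":0,"az":0,"jaw":0},{"tx":0,"ty":0,"tz":0,"ax":0,"ay":0,"az":0,"jaw":0}]'
python3 - <<'E'
from h import *
c=shot("wrist"); save(c,"w5.png"); T=T_tool(); print(T)
for q,z in dict(seat=30,lip=26,stand=0).items():
    for r in place_of(q,"wrist"): print(q,r, at_z(c,r["centre"],z), at_depth(c,r["centre"]))
P=cloud(c); m=((c["depth"]>0)&(abs(P[...,2]-30)<3.5)&(np.hypot(P[...,0]-543,P[...,1]-140)<130)).astype(np.uint8)
k,l,st,ce=cv2.connectedComponentsWithStats(m)
for i in range(1,k):
    if st[i,4]>500:
        q=P[l==i][:,:2].astype(np.float32); r=cv2.minAreaRect(q); print(st[i],r,cv2.boxPoints(r).tolist())
# held disc
Q=(P-T[:3,3])@T[:3,:3]; m=(c["depth"]>0)&(Q[...,2]>-45)&(Q[...,2]<-5)&(abs(Q[...,0])<40)&(abs(Q[...,1])<40); q=Q[m]
h,e=np.histogram(q[:,2],bins=np.arange(-45,-4,1)); print(dict(zip(e[:-1],h)))
E
```

```text
time_s: 5.4
eef_pos: [505.8, 380.5, 126.6]
ee_rot: [-0.001, 0.223, 0.975, -0.001]
force: [0.6, 0.8, -4.1]
grip_width: 0.721
grip_force: 67.1
time_s: 6.02
eef_pos: [604.2, 109.9, 125.1]
ee_rot: [-0.001, 0.223, 0.975, -0.0]
force: [0.6, 1.0, -3.1]
grip_width: 0.715
grip_force: 67.1
time_s: 6.28
eef_pos: [603.8, 111.9, 125.2]
ee_rot: [-0.001, 0.223, 0.975, -0.0]
force: [0.0, 0.1, -3.7]
grip_width: 0.717
grip_force: 67.1
[[ -0.9    0.43  -0.   603.77]
 [  0.43   0.9    0.   112.58]
 [  0.    -0.    -1.   125.39]
 [  0.     0.     0.     1.  ]]
seat {'centre': [311.8, 100.2], 'conf': 0.8} [542.57 136.17  30.  ] [542.54 136.19  30.77]
seat {'centre': [317.1, 273.0], 'conf': 0.46} [672.02  78.01  30.  ] [600.31 112.81 164.7 ]
lip {'centre': [198.3, 127.4], 'conf': 0.65} [523.46  50.44  26.  ] [523.65  52.61  32.05]
lip {'centre': [350.2, 347.0], 'conf': 0.38} [757.98  70.79  26.  ] [762.83  69.18  20.27]
stand {'centre': [310.6, 96.3], 'conf': 0.6} [540.66 135.5    0.  ] [539.73 136.61  30.97]
[  157     0   305   218 46302] ((547.9285888671875, 137.70376586914062), (186.8874053955078, 153.
[... 648 characters left out ...]
p.int64(-30): np.int64(92), np.int64(-29): np.int64(73), np.int64(-28): np.int64(93), np.int64(-27): np.int64(88), np.int64(-26): np.int64(94), np.int64(-25): np.int64(42), np.int64(-24): np.int64(6), np.int64(-23): np.int64(0), np.int64(-22): np.int64(0), np.int64(-21): np.int64(0), np.int64(-20): np.int64(0), np.int64(-19): np.int64(0), np.int64(-18): np.int64(0), np.int64(-17): np.int64(0), np.int64(-16): np.int64(0), np.int64(-15): np.int64(0), np.int64(-14): np.int64(0), np.int64(-13): np.int64(0), np.int64(-12): np.int64(0), np.int64(-11): np.int64(0), np.int64(-10): np.int64(0), np.int64(-9): np.int64(0), np.int64(-8): np.int64(0), np.int64(-7): np.int64(0), np.int64(-6): np.int64(0)}
```

View pics/w5.png

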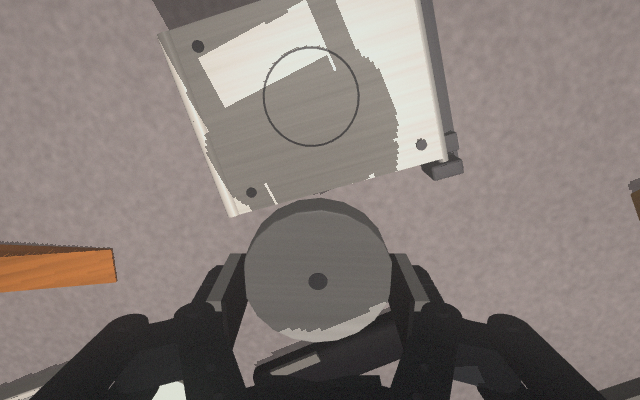

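The held weight (hole at (318,281)) lies level between the pads. The circle mark is centred at about (311,96), the bar is the left edge from (163,35) to (233,215), and the hinge is on the right. Next I fit the circle, the screws and the held disc precisely.

```bash
cat >> h.py <<'E'
def hole(c,px,w=14):
    u,v=int(px[0]),int(px[1]); g=c["color"][v-w:v+w+1,u-w:u+w+1].mean(2); g=g.max()-g; g[g<0.55*g.max()]=0
    yy,xx=np.mgrid[-w:w+1,-w:w+1]; return np.array([u+(g*xx).sum()/g.sum(), v+(g*yy).sum()/g.sum()])
E
python3 - <<'E'
from h import *
c=shot("wrist"); g=c["color"].mean(2).astype(np.float32); T=T_tool()
# circle: dark thin line via blackhat, radial search
bh=cv2.morphologyEx(g,cv2.MORPH_BLACKHAT,np.ones((7,7)))
pts=[]
for a in np.arange(0,2*np.pi,0.04):
    rs=np.arange(40,57,0.5); x=311+rs*np.cos(a); y=97+rs*np.sin(a); v=bh[np.round(y).astype(int),np.round(x).astype(int)]
    if v.max()>25: pts.append((x[v.argmax()],y[v.argmax()]))
W=np.array([at_z(c,p,30)[:2] for p in pts])
# robust circle fit
from scipy.optimize import least_squares
f=least_squares(lambda p:np.hypot(W[:,0]-p[0],W[:,1]-p[1])-p[2],[543,138,35],loss="soft_l1"); print("seat",f.x,len(W),np.abs(f.fun).mean())
S=[at_z(c,hole(c,p,9),30)[:2] for p in [(198,46),(251,192),(421,144)]]
print("screws",S,"angle x",np.degrees(np.arctan2(*(S[2]-S[1])[::-1])),"front angle+90",np.degrees(np.arctan2(*(S[0]-S[1])[::-1]))-90,np.linalg.norm(S[2]-S[1]),np.linalg.norm(S[0]-S[1]))
h=hole(c,(318,281)); w=at_z(c,h,T[2,3]+40); print("hole",h,w,"tool",T[:3,:3].T@(w-T[:3,3]))
E
```

```text
seat [540.93 135.96  34.08] 158 0.28399171325028844
screws [array([475.67,  81.41]), array([585.36,  62.94]), array([606.68, 196.  ])] angle x 80.89885154884188 front angle+90 80.44106904478798 134.76380090548636 111.23726183064764
hole [317.42 280.9 ] [603.56 112.4  165.92] tool [  0.31  -0.55 -40.  ]
```

```bash
python3 -m jog '[{"tx":33.2,"ty":-2.9,"tz":15,"ax":0,"ay":0,"az":0,"jaw":0},{"tx":33.2,"ty":-2.9,"tz":15,"ax":0,"ay":0,"az":0,"jaw":0},{"tx":0,"ty":0,"tz":45,"ax":0,"ay":0,"az":0,"jaw":0},{"tx":0,"ty":0,"tz":30,"ax":0,"ay":0,"az":0,"jaw":0},{"tx":0,"ty":0,"tz":0,"ax":0,"ay":0,"az":0,"jaw":0}]';python3 -m jog '[{"tx":0,"ty":0,"tz":4,"ax":0,"ay":0,"az":0,"jaw":0},{"tx":0,"ty":0,"tz":4,"ax":0,"ay":0,"az":0,"jaw":0},{"tx":0,"ty":0,"tz":0,"ax":0,"ay":0,"az":0,"jaw":0}]'
python3 - <<'E'
from h import *
c=shot("wrist"); T=T_tool(); print(T[:3,3],sense()["force"]); save(c,"w6.png")
P=cloud(c); Q=(P-T[:3,3])@T[:3,:3]
m=(c["depth"]>0)&(np.hypot(Q[...,0],Q[...,1])<25)&(Q[...,2]<-30)&(Q[...,2]>-46); print("disc top tool z",np.median(Q[m][:,2]),"world",np.median(P[m][:,2]))
m=(c["depth"]>0)&(np.hypot(P[...,0]-541,P[...,1]-136)<65)&(np.hypot(P[...,0]-541,P[...,1]-136)>40)&(P[...,2]<36)&(P[...,2]>24); print("plat",np.median(P[m][:,2]))
E
```

```text
time_s: 7.15
eef_pos: [540.6, 135.8, 19.5]
ee_rot: [-0.002, 0.222, 0.975, -0.001]
force: [-0.7, -0.7, -3.2]
grip_width: 0.713
grip_force: 67.0
time_s: 7.52
eef_pos: [542.2, 135.5, 13.4]
ee_rot: [0.0, 0.223, 0.975, 0.0]
force: [-0.6, 0.1, -4.3]
grip_width: 0.715
grip_force: 67.0
[542.27 135.44  13.42] [ 0.41 -0.03 -3.82]
disc top tool z -39.257089439769096 world 52.6752232701113
plat 30.172808800538775
```

```bash
python3 -m jog '[{"tx":0,"ty":0,"tz":5,"ax":0,"ay":0,"az":0,"jaw":0},{"tx":0,"ty":0,"tz":0,"ax":0,"ay":0,"az":0,"jaw":0}]';python3 -m jog '[{"tx":0,"ty":0,"tz":1,"ax":0,"ay":0,"az":0,"jaw":0},{"tx":0,"ty":0,"tz":0,"ax":0,"ay":0,"az":0,"jaw":0}]'; python3 -m jog '[{"tx":0,"ty":0,"tz":1,"ax":0,"ay":0,"az":0,"jaw":0},{"tx":0,"ty":0,"tz":0,"ax":0,"ay":0,"az":0,"jaw":0}]' | grep -E "eef|force"
python3 - <<'E'
from h import *
c=shot("wrist"); T=T_tool(); print(T[:3,3],sense()["force"])
h=hole(c,(318,281)); w=at_z(c,h,46); print("disc",h,w)
g=c["color"].mean(2).astype(np.float32); print(); cv2.imwrite("pics/w7.png",cv2.resize(c["color"][150:360,200:440,::-1],None,fx=2.5,fy=2.5,interpolation=cv2.INTER_CUBIC))
E
```

```text
time_s: 7.82
eef_pos: [541.8, 135.4, 7.6]
ee_rot: [-0.0, 0.223, 0.975, -0.0]
force: [-1.4, 0.2, -3.9]
grip_width: 0.718
grip_force: 67.1
time_s: 8.07
eef_pos: [542.1, 135.4, 7.0]
ee_rot: [0.0, 0.223, 0.975, -0.0]
force: [-0.4, -0.2, -3.1]
grip_width: 0.716
grip_force: 67.1
eef_pos: [542.2, 135.4, 6.8]
force: [-4.5, -0.3, 4.7]
grip_force: 68.3
[542.15 135.42   6.75] [-2.95 -0.42  4.79]
disc [317.35 280.88] [542.16 134.69  46.  ]
```

View pics/w7.png

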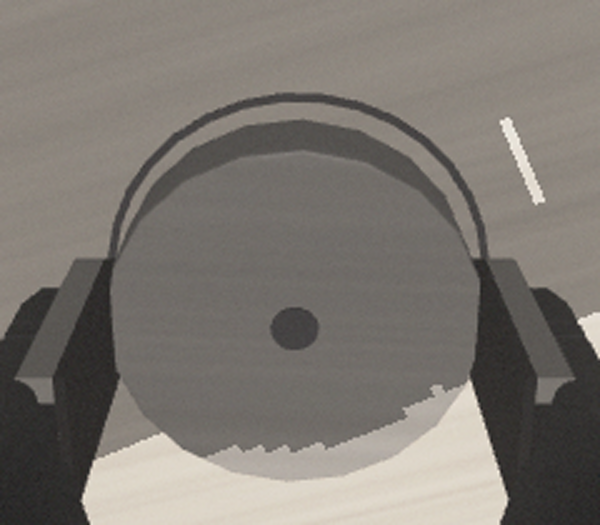

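The crop shows the weight on the platform inside the circle line, with a front gap of about 22 crop px where 3 mm is expected; it looks about 1 mm off. I'll fit both arcs and then correct.

Run:
```python
from h import *
from scipy.optimize import least_squares
c=shot("wrist"); T=T_tool(); g=c["color"].mean(2).astype(np.float32)
bh=cv2.morphologyEx(g,cv2.MORPH_BLACKHAT,np.ones((7,7)))
C=T[:3,:3].T
def px(w):
    q=np.linalg.inv(c["w_c"])@np.append(w,1); return np.array([c["cx"]+c["fx"]*q[0]/-q[2], c["cy"]-c["fy"]*q[1]/-q[2]])
L=[];D=[]
for a in np.radians(np.arange(-70,71,2)):
    d=T[:3,0]*np.cos(a)+T[:3,1]*np.sin(a)
    rs=np.arange(27,41,0.2); uv=np.array([px(np.array([T[0,3],T[1,3],30])+d*r) for r in rs])
    u,v=uv[:,0].astype(np.float32)[None],uv[:,1].astype(np.float32)[None]
    b=cv2.remap(bh,u,v,cv2.INTER_LINEAR)[0]; s=cv2.remap(g,u,v,cv2.INTER_LINEAR)[0]
    i=b[rs>33].argmax()+(rs<=33).sum()
    if b[i]>15: L.append((T[:3,3]+d*rs[i])[:2])
    gr=np.gradient(cv2.GaussianBlur(s[None],(1,5),1)[0]); gr[rs>rs[i]-1.2]=0; j=gr.argmax()
    if gr[j]>3 and abs(a)<1.0: D.append((T[:3,3]+d*rs[j])[:2])
L=np.array(L);D=np.array(D)
def fit(W,r): 
    f=least_squares(lambda p:np.hypot(W[:,0]-p[0],W[:,1]-p[1])-r,[541,135],loss="soft_l1",f_scale=.3); return f.x,len(W),np.abs(f.fun).mean()
for r in (34,34.5,35): print("seat",r,fit(L,r))
for r in (31.5,32): print("disc",r,fit(D,r))
dd=fit(L,34.6)[0]-fit(D,31.8)[0]; print("tool corr",C[:2,:2]@dd)
```

```text
seat 34 (array([540.95, 135.99]), 71, np.float64(0.18480675631155688))
seat 34.5 (array([541.51, 135.73]), 71, np.float64(0.17975912350263556))
seat 35 (array([542.06, 135.48]), 71, np.float64(0.23929655100275568))
disc 31.5 (array([542.15, 134.71]), 57, np.float64(0.1400920518464127))
disc 32 (array([542.67, 134.46]), 57, np.float64(0.12940350182883104))
tool corr [1.25 0.65]
```

```bash
python3 -m jog '[{"tx":0,"ty":0,"tz":-2.5,"ax":0,"ay":0,"az":0,"jaw":0},{"tx":1.2,"ty":0.6,"tz":0,"ax":0,"ay":0,"az":0,"jaw":0},{"tx":0,"ty":0,"tz":2.5,"ax":0,"ay":0,"az":0,"jaw":0},{"tx":0,"ty":0,"tz":0,"ax":0,"ay":0,"az":0,"jaw":0}]'; python3 -m jog '[{"tx":0,"ty":0,"tz":0,"ax":0,"ay":0,"az":0,"jaw":-0.6},{"tx":0,"ty":0,"tz":0,"ax":0,"ay":0,"az":0,"jaw":-0.8},{"tx":0,"ty":0,"tz":0,"ax":0,"ay":0,"az":0,"jaw":-0.8},{"tx":0,"ty":0,"tz":-20,"ax":0,"ay":0,"az":0,"jaw":-0.8},{"tx":0,"ty":0,"tz":-40,"ax":0,"ay":0,"az":0,"jaw":-0.8}]';python3 -m jog '[{"tx":0,"ty":0,"tz":-45,"ax":0,"ay":0,"az":0,"jaw":-0.8},{"tx":-50,"ty":0,"tz":-20,"ax":0,"ay":0,"az":0,"jaw":-0.8},{"tx":0,"ty":0,"tz":0,"ax":0,"ay":0,"az":0,"jaw":-0.8},{"tx":0,"ty":0,"tz":0,"ax":0,"ay":0,"az":0,"jaw":-0.8}]'|grep eef
python3 - <<'E'
from h import *
from scipy.optimize import least_squares
c=shot("wrist"); save(c,"w8.png"); T=T_tool(); print(T[:3,3])
disc(c,(541,136),46)
for r in place_of("big_center","wrist"): print(r, at_z(c,r["centre"],38))
def px(w):
    q=np.linalg.inv(c["w_c"])@np.append(w,1); return np.array([c["cx"]+c["fx"]*q[0]/-q[2], c["cy"]-c["fy"]*q[1]/-q[2]])
h=hole(c,px([541.5,136,46]),10); print("hole",h,at_z(c,h,46))
g=c["color"].mean(2).astype(np.float32); bh=cv2.morphologyEx(g,cv2.MORPH_BLACKHAT,np.ones((7,7))); W=[]
for a in np.radians(np.arange(0,360,3)):
    rs=np.arange(33.3,37,.2); uv=np.array([px([541.5+r*np.cos(a),136+r*np.sin(a),30]) for r in rs]).astype(np.float32)
    b=cv2.remap(bh,uv[None,:,0].copy(),uv[None,:,1].copy(),cv2.INTER_LINEAR)[0]
    if b.max()>20: W.append([541.5+rs[b.argmax()]*np.cos(a),136+rs[b.argmax()]*np.sin(a)])
W=np.array(W); f=least_squares(lambda p:np.hypot(W[:,0]-p[0],W[:,1]-p[1])-p[2],[541,136,34.5],loss="soft_l1",f_scale=.3); print("seat",f.x,len(W),abs(f.fun).mean())
go([521,-393,150])
E
```

```text
time_s: 8.93
eef_pos: [541.3, 136.6, 6.7]
ee_rot: [0.0, 0.222, 0.975, 0.0]
force: [-4.3, -0.5, 7.0]
grip_width: 0.715
grip_force: 68.5
time_s: 9.55
eef_pos: [540.3, 136.4, 65.5]
ee_rot: [-0.002, 0.223, 0.975, -0.0]
force: [-0.5, -0.1, 0.5]
grip_width: 0.902
grip_force: 0.0
eef_pos: [585.6, 114.9, 130.2]
[585.32 115.12 130.11]
blob [ 273   78   90   91 6321] [540.17 136.46  46.16] [63.1  63.28  5.48] ((541.3036499023438, 135.87538146972656), 31.98594856262207) [108.17 104.44 100.28]
{'centre': [316.9, 127.6], 'conf': 0.72} [543.28 134.09  38.  ]
hole [317.99 125.08] [541.11 136.01  46.  ]
seat [541.06 135.99  34.24] 78 0.14443785045552304
shift tool [-162.27 -485.94  -19.69]
```

View pics/w8.png

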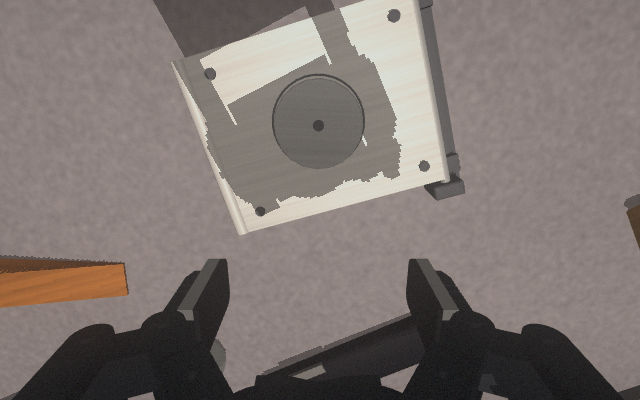

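The large weight (hole (318,125)) is concentric with the circle mark, both at about (541.1, 136.0). On to the small weight.

```bash
python3 -m jog '[{"tx":-16,"ty":-48.6,"tz":-2,"ax":0,"ay":0,"az":0,"jaw":-0.8},{"tx":-16,"ty":-48.6,"tz":-2,"ax":0,"ay":0,"az":0,"jaw":-0.8},{"tx":-16,"ty":-48.6,"tz":-2,"ax":0,"ay":0,"az":0,"jaw":-0.8},{"tx":-16,"ty":-48.6,"tz":-2,"ax":0,"ay":0,"az":0,"jaw":-0.8},{"tx":-16,"ty":-48.6,"tz":-2,"ax":0,"ay":0,"az":0,"jaw":-0.8}]'|grep eef; python3 -m jog '[{"tx":-16,"ty":-48.6,"tz":-2,"ax":0,"ay":0,"az":0,"jaw":-0.8},{"tx":-16,"ty":-48.6,"tz":-2,"ax":0,"ay":0,"az":0,"jaw":-0.8},{"tx":-16,"ty":-48.6,"tz":-2,"ax":0,"ay":0,"az":0,"jaw":-0.8},{"tx":-16,"ty":-48.6,"tz":-2,"ax":0,"ay":0,"az":0,"jaw":-0.8},{"tx":-16,"ty":-48.6,"tz":-2,"ax":0,"ay":0,"az":0,"jaw":-0.8}]'|grep eef; python3 -m jog '[{"tx":0,"ty":0,"tz":0,"ax":0,"ay":0,"az":0,"jaw":-0.8},{"tx":0,"ty":0,"tz":0,"ax":0,"ay":0,"az":0,"jaw":-0.8},{"tx":0,"ty":0,"tz":0,"ax":0,"ay":0,"az":0,"jaw":-0.8}]'
python3 - <<'E'
from h import *
c=shot("wrist"); T=T_tool(); print(T); save(c,"w9.png")
for r in place_of("small_center","wrist"): print(r, at_z(c,r["centre"],8), at_depth(c,r["centre"]), c["color"][int(r["centre"][1])-8,int(r["centre"][0])])
disc(c,(521,-393),16,150)
E
```

```text
eef_pos: [552.1, -139.7, 140.7]
eef_pos: [519.1, -393.2, 150.7]
time_s: 11.78
eef_pos: [520.0, -391.0, 151.0]
ee_rot: [-0.0, 0.222, 0.975, 0.0]
force: [-0.0, -0.4, 0.7]
grip_width: 0.899
grip_force: 0.0
[[  -0.9     0.43   -0.    520.02]
 [   0.43    0.9     0.   -391.2 ]
 [   0.      0.     -1.    151.1 ]
 [   0.      0.      0.      1.  ]]
{'centre': [355.2, 259.9], 'conf': 0.96} [ 617.12 -396.73    8.  ] [ 612.59 -395.68   16.31] [156  81 177]
{'centre': [204.3, 132.6], 'conf': 0.9} [ 444.83 -465.94    8.  ] [ 444.91 -463.07   16.19] [237 229  10]
{'centre': [239.6, 249.5], 'conf': 0.72} [ 557.63 -494.36    8.  ] [ 554.86 -490.91   15.82] [153  80 174]
{'centre': [324.1, 58.5], 'conf': 0.65} [ 435.37 -345.03    8.  ] [ 435.71 -345.36   16.58] [179  98 197]
blob [ 295   28   59   63 2902] [ 435.9  -345.88   16.22] [47.35 47.5   5.22] ((436.19158935546875, -346.03955078125), 23.968530654907227) [157.17  88.47 173.76]
blob [ 176  110   57   56 2422] [ 448.51 -465.87   16.13] [47.09 47.86  6.93] ((448.9334716796875, -466.44927978515625), 23.991695404052734) [222.18 208.79  15.36]
blob [ 285  156   53   52 2133] [ 523.64 -399.88   16.11] [47.22 47.29  6.75] ((524.3320922851562, -400.2698669433594), 23.87882423400879) [167.24 161.44 155.08]
blob [ 215  232   50   46 1652] [ 558.96 -492.48   16.  ] [47.35 45.94  6.78] ((560.2499389648438, -494.30670166015625), 24.055503845214844) [145.24  77.27 164.62]
blob [ 333  235   50   46 1758] [ 611.43 -393.1    16.04] [47.36 47.65  6.55] ((612.6228637695312, -393.5448913574219), 24.127504348754883) [149.44  80.7  168.19]
```

The grey small weight is at (524.3, -400.3), the right diameter and clear of its purple and yellow neighbours.

```bash
python3 -m jog '[{"tx":-7.8,"ty":-6.3,"tz":50,"ax":0,"ay":0,"az":0,"jaw":-0.4},{"tx":0,"ty":0,"tz":50,"ax":0,"ay":0,"az":0,"jaw":-0.4},{"tx":0,"ty":0,"tz":45,"ax":0,"ay":0,"az":0,"jaw":-0.4},{"tx":0,"ty":0,"tz":23,"ax":0,"ay":0,"az":0,"jaw":-0.4},{"tx":0,"ty":0,"tz":0,"ax":0,"ay":0,"az":0,"jaw":-0.4}]'; python3 -m jog '[{"tx":0,"ty":0,"tz":0,"ax":0,"ay":0,"az":0,"jaw":0.3},{"tx":0,"ty":0,"tz":0,"ax":0,"ay":0,"az":0,"jaw":0.3},{"tx":0,"ty":0,"tz":0,"ax":0,"ay":0,"az":0,"jaw":0.3},{"tx":0,"ty":0,"tz":0,"ax":0,"ay":0,"az":0,"jaw":0.3}]' 60
```

```text
time_s: 12.5
eef_pos: [523.4, -400.2, -18.5]
ee_rot: [-0.001, 0.222, 0.975, 0.001]
force: [-0.1, -0.3, 0.4]
grip_width: 0.7
grip_force: 0.0
time_s: 13.0
eef_pos: [524.7, -402.0, -15.1]
ee_rot: [0.001, 0.222, 0.975, -0.001]
force: [-1.1, 2.6, 6.6]
grip_width: 0.517
grip_force: 61.5
```

```bash
python3 -m jog '[{"tx":0,"ty":0,"tz":-30,"ax":0,"ay":0,"az":0,"jaw":0.3},{"tx":0,"ty":0,"tz":-60,"ax":0,"ay":0,"az":0,"jaw":0.3},{"tx":0,"ty":0,"tz":-60,"ax":0,"ay":0,"az":0,"jaw":0.3},{"tx":0,"ty":0,"tz":0,"ax":0,"ay":0,"az":0,"jaw":0.3},{"tx":0,"ty":0,"tz":0,"ax":0,"ay":0,"az":0,"jaw":0.3}]'
python3 - <<'E'
from h import *
c=shot("wrist"); T=T_tool(); print(T[:3,3]); save(c,"w10.png")
P=cloud(c); Q=(P-T[:3,3])@T[:3,:3]
m=(c["depth"]>0)&(np.hypot(Q[...,0],Q[...,1])<18)&(Q[...,2]<-15)&(Q[...,2]>-50); z=np.median(Q[m][:,2]); print("top tool z",z,np.percentile(Q[m][:,2],[5,95]), c["color"][m].mean(0))
p=np.linalg.inv(np.array(c["mount"]))@[0,0,z,1]; u=np.array([c["cx"]+c["fx"]*p[0]/-p[2],c["cy"]-c["fy"]*p[1]/-p[2]])
h=hole(c,u); w=at_z(c,h,T[2,3]-z); q=T[:3,:3].T@(w-T[:3,3]); print(h,"hole tool",q)
t=np.array([541.1,136.0])-T[:2,:2]@q[:2]; go([*t,46-(z+16)*-1*-1 if 0 else 120])
E
```

```text
time_s: 13.62
eef_pos: [523.4, -401.2, 132.1]
ee_rot: [-0.001, 0.223, 0.975, 0.0]
force: [0.1, -0.0, -3.1]
grip_width: 0.517
grip_force: 61.8
[ 523.23 -400.97  131.25]
top tool z -31.965614236979555 [-32.86 -31.02] [125.82 120.8  116.69]
[317.48 269.87] hole tool [  0.    -0.67 -31.97]
shift tool [216.89 492.19  12.39]
```

View pics/w10.png

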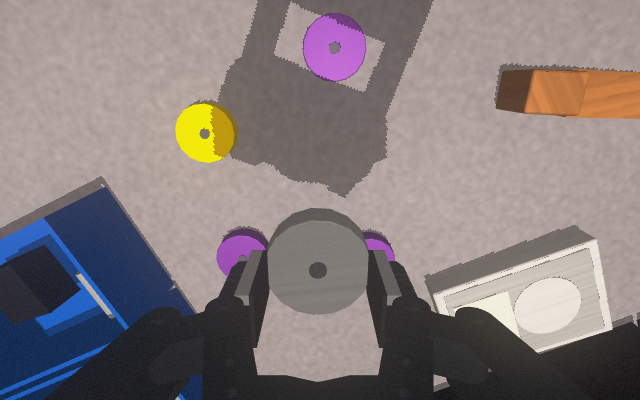

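The grey weight (hole (318,270)) is held level, and the purple and yellow ones are undisturbed. Carrying it to the platform.

```bash
python3 -m jog '[{"tx":21.7,"ty":49.2,"tz":1,"ax":0,"ay":0,"az":0,"jaw":0.3},{"tx":21.7,"ty":49.2,"tz":1,"ax":0,"ay":0,"az":0,"jaw":0.3},{"tx":21.7,"ty":49.2,"tz":1,"ax":0,"ay":0,"az":0,"jaw":0.3},{"tx":21.7,"ty":49.2,"tz":1,"ax":0,"ay":0,"az":0,"jaw":0.3},{"tx":21.7,"ty":49.2,"tz":1,"ax":0,"ay":0,"az":0,"jaw":0.3}]'|grep eef; python3 -m jog '[{"tx":21.7,"ty":49.2,"tz":1,"ax":0,"ay":0,"az":0,"jaw":0.3},{"tx":21.7,"ty":49.2,"tz":1,"ax":0,"ay":0,"az":0,"jaw":0.3},{"tx":21.7,"ty":49.2,"tz":1,"ax":0,"ay":0,"az":0,"jaw":0.3},{"tx":21.7,"ty":49.2,"tz":1,"ax":0,"ay":0,"az":0,"jaw":0.3},{"tx":21.7,"ty":49.2,"tz":1,"ax":0,"ay":0,"az":0,"jaw":0.3}]'|grep eef; python3 -m jog '[{"tx":0,"ty":0,"tz":40,"ax":0,"ay":0,"az":0,"jaw":0.3},{"tx":0,"ty":0,"tz":35,"ax":0,"ay":0,"az":0,"jaw":0.3},{"tx":0,"ty":0,"tz":0,"ax":0,"ay":0,"az":0,"jaw":0.3},{"tx":0,"ty":0,"tz":0,"ax":0,"ay":0,"az":0,"jaw":0.3},{"tx":0,"ty":0,"tz":0,"ax":0,"ay":0,"az":0,"jaw":0.3}]'
python3 - <<'E'
from h import *
c=shot("wrist"); T=T_tool(); p=T[:3,3]; print(p); save(c,"w11.png")
h=hole(c,(317.5,270)); w=at_z(c,h,p[2]+32); print("small",w); go([541.1-w[0]+p[0],136-w[1]+p[1],30])
E
```

```text
eef_pos: [531.9, -130.8, 126.4]
eef_pos: [540.9, 137.5, 121.4]
time_s: 15.55
eef_pos: [542.6, 135.8, 49.3]
ee_rot: [0.001, 0.223, 0.975, 0.0]
force: [0.4, 0.4, -3.1]
grip_width: 0.513
grip_force: 62.0
[542.48 135.78  49.18]
small [541.63 135.48  81.18]
shift tool [ 0.74  0.22 19.18]
```

```bash
python3 -m jog '[{"tx":0.7,"ty":0.2,"tz":16,"ax":0,"ay":0,"az":0,"jaw":0.3},{"tx":0,"ty":0,"tz":0,"ax":0,"ay":0,"az":0,"jaw":0.3},{"tx":0,"ty":0,"tz":1.5,"ax":0,"ay":0,"az":0,"jaw":0.3},{"tx":0,"ty":0,"tz":0,"ax":0,"ay":0,"az":0,"jaw":0.3}]'
python3 -m jog '[{"tx":0,"ty":0,"tz":1,"ax":0,"ay":0,"az":0,"jaw":0.3},{"tx":0,"ty":0,"tz":0,"ax":0,"ay":0,"az":0,"jaw":0.3}]'
python3 - <<'E'
from h import *
c=shot("wrist"); T=T_tool(); p=T[:3,3]; print(p); save(c,"w12.png")
h=hole(c,(317.5,270)); w=at_z(c,h,p[2]+32); print("small",w)
E
```

```text
time_s: 16.1
eef_pos: [541.1, 136.3, 30.9]
ee_rot: [-0.0, 0.222, 0.975, -0.0]
force: [-3.0, -0.3, 6.5]
grip_width: 0.514
grip_force: 63.3
time_s: 16.35
eef_pos: [541.1, 136.4, 30.8]
ee_rot: [-0.0, 0.222, 0.975, -0.0]
force: [-6.6, -1.5, 15.3]
grip_width: 0.515
grip_force: 64.4
[541.11 136.35  30.76]
small [540.18 136.06  62.76]
```

```bash
python3 -m jog '[{"tx":0,"ty":0,"tz":-1.5,"ax":0,"ay":0,"az":0,"jaw":0.3},{"tx":0,"ty":0,"tz":0,"ax":0,"ay":0,"az":0,"jaw":-0.3},{"tx":0,"ty":0,"tz":0,"ax":0,"ay":0,"az":0,"jaw":-0.5},{"tx":0,"ty":0,"tz":-10,"ax":0,"ay":0,"az":0,"jaw":-0.5},{"tx":0,"ty":0,"tz":-30,"ax":0,"ay":0,"az":0,"jaw":-0.5}]'|grep -E "eef|^force";python3 -m jog '[{"tx":0,"ty":0,"tz":-45,"ax":0,"ay":0,"az":0,"jaw":-0.5},{"tx":-50,"ty":0,"tz":-20,"ax":0,"ay":0,"az":0,"jaw":-0.5},{"tx":0,"ty":0,"tz":0,"ax":0,"ay":0,"az":0,"jaw":-0.5},{"tx":0,"ty":0,"tz":0,"ax":0,"ay":0,"az":0,"jaw":-0.5}]'|grep eef
python3 - <<'E'
from h import *
c=shot("wrist"); save(c,"w13.png"); T=T_tool(); print(T[:3,3])
disc(c,(541,136),62); disc(c,(541,136),46)
P=cloud(c); m=(c["depth"]>0)&(np.hypot(P[...,0]-541,P[...,1]-136)<40)
for r0,z in((23,62),(0,46)):
    q=P[m&(abs(P[...,2]-z)<4)]; print(z,cv2.minEnclosingCircle(q[:,:2].astype(np.float32)))
def px(w):
    q=np.linalg.inv(c["w_c"])@np.append(w,1); return np.array([c["cx"]+c["fx"]*q[0]/-q[2], c["cy"]-c["fy"]*q[1]/-q[2]])
h=hole(c,px([541,136,62]),10); print("hole small",h,at_z(c,h,62))
# view from wrist of wedge so far
for n in("wedge_grip","wedge_tip"):
    for r in place_of(n,"wrist"): print(n,r,at_z(c,r["centre"],22.5 if n[-1]=="p" and "grip" in n else 0))
c=shot("top"); P=cloud(c); o=(c["depth"]>0)&(abs(P[...,0]-560)<80)&(abs(P[...,1]+155)<90)&(P[...,2]>5)
hsv=cv2.cvtColor(c["color"],cv2.COLOR_RGB2HSV); o&=(hsv[...,0]<18)&(hsv[...,1]>100)
q=P[o]; print(len(q),q[:,2].max()); pts=q[:,:2].astype(np.float32); r=cv2.minAreaRect(pts); print(r,cv2.boxPoints(r).tolist()); b=q[q[:,2]>39]; print("block top",b.mean(0),len(b),cv2.minAreaRect(b[:,:2].astype(np.float32)))
E
```

```text
eef_pos: [540.6, 136.3, 70.9]
force: [-0.4, -0.3, 0.1]
eef_pos: [585.7, 114.8, 135.7]
[585.41 115.03 135.5 ]
blob [ 283   90   70   71 3850] [539.9  136.27  62.17] [47.33 47.33  6.78] ((540.6220092773438, 136.02267456054688), 24.00808334350586) [110.65 106.82 102.61]
blob [ 274   78   88   89 2220] [537.76 138.16  46.15] [63.24 63.05  6.59] ((541.2394409179688, 135.89108276367188), 31.940711975097656) [110.99 107.22 102.93]
62 ((540.6220092773438, 136.02267456054688), 24.00808334350586)
46 ((541.2394409179688, 135.89108276367188), 31.940711975097656)
hole small [317.59 126.07] [540.6  135.91  62.  ]
wedge_tip {'centre': [128.7, 270.4], 'conf': 0.86} [593.14 -94.32   0.  ]
620 50.763172636258105
((560.4367065429688, -169.75466918945312), (158.80966186523438, 34.4934196472168), 61.873878479003906) [[507.7940673828125, -231.65240478515625], [538.2142333984375, -247.9130859375], [613.079345703125, -107.85693359375], [582.6591796875, -91.59625244140625]]
block top [ 531.78 -221.7    44.78] 140 ((532.0335083007812, -222.3234100341797), (39.04814529418945, 30.238544464111328), 60.84128952026367)
```

The small weight is centred to about 0.6 mm on the large one. Now to the wedge (block about (532,-222), heading about 62°), turning the tool by about +1.61.

```bash
python3 -m jog '[{"tx":-16.4,"ty":-54.5,"tz":-2.5,"ax":0,"ay":0,"az":0,"jaw":-0.5},{"tx":-16.4,"ty":-54.5,"tz":-2.5,"ax":0,"ay":0,"az":0,"jaw":-0.5},{"tx":-16.4,"ty":-54.5,"tz":-2.5,"ax":0,"ay":0,"az":0,"jaw":-0.5},{"tx":-16.4,"ty":-54.5,"tz":-2.5,"ax":0,"ay":0,"az":0,"jaw":-0.5},{"tx":-16.4,"ty":-54.5,"tz":-2.5,"ax":0,"ay":0,"az":0,"jaw":-0.5}]'|grep eef; python3 -m jog '[{"tx":-16.4,"ty":-54.5,"tz":-2.5,"ax":0,"ay":0,"az":0,"jaw":-0.5},{"tx":0,"ty":0,"tz":0,"ax":0,"ay":0,"az":0.18,"jaw":-0.5},{"tx":0,"ty":0,"tz":0,"ax":0,"ay":0,"az":0.18,"jaw":-0.5},{"tx":0,"ty":0,"tz":0,"ax":0,"ay":0,"az":0.18,"jaw":-0.5},{"tx":0,"ty":0,"tz":0,"ax":0,"ay":0,"az":0.18,"jaw":-0.5}]'|grep eef; python3 -m jog '[{"tx":0,"ty":0,"tz":0,"ax":0,"ay":0,"az":0.18,"jaw":-0.5},{"tx":0,"ty":0,"tz":0,"ax":0,"ay":0,"az":0.18,"jaw":-0.5},{"tx":0,"ty":0,"tz":0,"ax":0,"ay":0,"az":0.18,"jaw":-0.5},{"tx":0,"ty":0,"tz":0,"ax":0,"ay":0,"az":0.18,"jaw":-0.5},{"tx":0,"ty":0,"tz":0,"ax":0,"ay":0,"az":0.17,"jaw":-0.5}]';python3 -m jog '[{"tx":0,"ty":0,"tz":0,"ax":0,"ay":0,"az":0,"jaw":-0.5},{"tx":0,"ty":0,"tz":0,"ax":0,"ay":0,"az":0,"jaw":-0.5}]'|grep eef
python3 - <<'E'
from h import *
c=shot("wrist"); save(c,"w14.png"); T=T_tool(); print(T)
P=cloud(c); hsv=cv2.cvtColor(c["color"],cv2.COLOR_RGB2HSV)
o=(c["depth"]>0)&(abs(P[...,0]-560)<90)&(abs(P[...,1]+155)<110)&(P[...,2]>1.5)&(P[...,2]<55)&(hsv[...,0]<18)&(hsv[...,1]>90)
q=P[o]; r=cv2.minAreaRect(q[:,:2].astype(np.float32)); print(len(q),r,cv2.boxPoints(r).tolist())
b=P[o&(abs(P[...,2]-45)<3)]; rb=cv2.minAreaRect(b[:,:2].astype(np.float32)); print("block",b.mean(0),len(b),rb)
rp=P[o&(P[...,2]>4)&(P[...,2]<31)]; A=np.c_[rp[:,:2],np.ones(len(rp))]; k=np.linalg.lstsq(A,rp[:,2],rcond=None)[0]; print("ramp slope",np.hypot(*k[:2]),"heading",np.degrees(np.arctan2(-k[1],-k[0])))
for n in("wedge_grip","wedge_tip"):
    for x in place_of(n,"wrist"): print(n,x,at_z(c,x["centre"],22.5 if "grip" in n else 0))
go([*rb[0],10],[np.cos(np.radians(62)),np.sin(np.radians(62))])
E
```

```text
eef_pos: [541.3, -167.7, 148.6]
eef_pos: [532.9, -222.2, 150.8]
time_s: 19.6
eef_pos: [532.9, -222.1, 150.8]
ee_rot: [-0.0, 0.858, 0.513, -0.0]
force: [-0.3, -0.1, 0.8]
grip_width: 0.748
grip_force: 0.0
eef_pos: [533.0, -222.4, 150.9]
[[   0.47    0.88   -0.    533.08]
 [   0.88   -0.47    0.   -222.49]
 [   0.     -0.     -1.    150.98]
 [   0.      0.      0.      1.  ]]
8266 ((560.232421875, -168.02859497070312), (159.08203125, 34.74879837036133), 62.008277893066406) [[507.5584716796875, -230.10995483398438], [538.2421875, -246.41909790039062], [612.9063720703125, -105.94723510742188], [582.22265625, -89.63809204101562]]
block [ 531.91 -219.57   45.08] 1718 ((531.727783203125, -220.27256774902344), (39.81881332397461, 29.497207641601562), 61.26142120361328)
ramp slope 0.24708607194483592 heading 61.88162131256637
wedge_grip {'centre': [313.8, 170.7], 'conf': 0.89} [ 532.92 -217.11   22.5 ]
shift tool [  1.41  -2.28 140.99]
az 0.002360664018313363 then shift in turned axes [  1.41  -2.28 140.99] j6 -0.11190514726738474
```

```bash
python3 -m jog '[{"tx":0.8,"ty":-1.7,"tz":50,"ax":0,"ay":0,"az":0,"jaw":-0.5},{"tx":0,"ty":0,"tz":50,"ax":0,"ay":0,"az":0,"jaw":-0.5},{"tx":0,"ty":0,"tz":40,"ax":0,"ay":0,"az":0,"jaw":-0.4},{"tx":0,"ty":0,"tz":11,"ax":0,"ay":0,"az":0,"jaw":-0.4},{"tx":0,"ty":0,"tz":0,"ax":0,"ay":0,"az":0,"jaw":-0.4}]'; python3 -m jog '[{"tx":0,"ty":0,"tz":0,"ax":0,"ay":0,"az":0,"jaw":0.2},{"tx":0,"ty":0,"tz":0,"ax":0,"ay":0,"az":0,"jaw":0.8},{"tx":0,"ty":0,"tz":0,"ax":0,"ay":0,"az":0,"jaw":0.8},{"tx":0,"ty":0,"tz":0,"ax":0,"ay":0,"az":0,"jaw":0.8},{"tx":0,"ty":0,"tz":0,"ax":0,"ay":0,"az":0,"jaw":0.8}]' 70
cat >> h.py <<'E'
def wedge(c):
    P=cloud(c); T=T_tool(); Q=(P-T[:3,3])@T[:3,:3]; hsv=cv2.cvtColor(c["color"],cv2.COLOR_RGB2HSV)
    o=(c["depth"]>0)&(abs(Q[...,1])<40)&(Q[...,0]>-40)&(Q[...,0]<150)&(P[...,2]>1.5)&(P[...,2]<55)&(hsv[...,0]<18)&(hsv[...,1]>90)
    rp=P[o&(P[...,2]>4)&(P[...,2]<31)]; b=Q[o&(P[...,2]>41)]; print("block top: n",len(b),"tool x range",np.percentile(b[:,0],[1,99]),"y",np.percentile(b[:,1],[1,99]),"world z",np.median(P[o&(P[...,2]>41)][:,2]))
    k=np.linalg.lstsq(np.c_[rp[:,:2],np.ones(len(rp))],rp[:,2],rcond=None)[0]; print("ramp slope",np.hypot(*k[:2]),"heading",np.degrees(np.arctan2(-k[1],-k[0])),"tool heading",np.degrees(np.arctan2(T[1,0],T[0,0])),"TCP",T[:3,3],"ramp z at tool x=60:",[T[0,3]+60*T[0,0],T[1,3]+60*T[1,0],1]@k)
    r=Q[o&(P[...,2]>4)&(P[...,2]<31)]; print("ramp y centre by x:",[(x,np.mean(np.percentile(r[abs(r[:,0]-x)<3][:,1],[2,98])).round(1)) for x in(40,60,80,100) if (abs(r[:,0]-x)<3).sum()>20])
E
python3 - <<'E'
from h import *
wedge(shot("wrist"))
E
```

```text
time_s: 20.62
eef_pos: [532.3, -221.3, 0.6]
ee_rot: [0.0, 0.857, 0.516, 0.0]
force: [-0.1, 1.1, 0.9]
grip_width: 0.697
grip_force: 0.0
time_s: 21.25
eef_pos: [532.9, -221.8, 1.9]
ee_rot: [0.001, 0.857, 0.515, 0.001]
force: [-1.3, 0.1, 6.8]
grip_width: 0.334
grip_force: 70.2
block top: n 6208 tool x range [-18.1   20.62] y [-13.48  14.88] world z 45.13649750536367
ramp slope 0.24774688187266933 heading 62.50061690032615 tool heading 62.05166766053459 TCP [ 532.89 -221.75    1.86] ramp z at tool x=60: 23.278531776640364
ramp y centre by x: [(40, np.float64(0.1)), (60, np.float64(-0.1)), (80, np.float64(-0.3)), (100, np.float64(-0.5))]
```

```bash
python3 -m jog '[{"tx":0,"ty":0,"tz":0,"ax":0,"ay":0,"az":-0.1595,"jaw":0.8},{"tx":0,"ty":0,"tz":0,"ax":0,"ay":0,"az":-0.1595,"jaw":0.8},{"tx":0,"ty":0,"tz":0,"ax":0,"ay":0,"az":0,"jaw":0.8}]'; python3 -m jog '[{"tx":36.5,"ty":-17,"tz":0,"ax":0,"ay":0,"az":0,"jaw":0.8},{"tx":36.5,"ty":-17,"tz":0,"ax":0,"ay":0,"az":0,"jaw":0.8},{"tx":36.5,"ty":-17,"tz":0,"ax":0,"ay":0,"az":0,"jaw":0.8},{"tx":0,"ty":0,"tz":0,"ax":0,"ay":0,"az":0,"jaw":0.8},{"tx":0,"ty":0,"tz":0,"ax":0,"ay":0,"az":0,"jaw":0.8}]'
python3 - <<'E'
from h import *
c=shot("wrist"); wedge(c); T=T_tool()
h=np.radians(80.6); d=np.array([np.cos(h),np.sin(h)]); n=np.array([d[1],-d[0]]); lip=np.array([541.1,136])-85*d
w=T[:2,3]+T[:2,0]*1.2; print("short of bar",(lip-w)@d,"lateral to go (tool y)",(lip-w)@n)
c=shot("top"); P=cloud(c)
m=(c["depth"]>0)&(abs(P[...,2]-30)<5)&(np.hypot(P[...,0]-541,P[...,1]-136)<125)&(c["color"].min(2)>110); r=cv2.minAreaRect(P[m][:,:2].astype(np.float32)); print("top: platform",r,m.sum())
E
```

```text
time_s: 21.68
eef_pos: [533.0, -221.8, 1.9]
ee_rot: [0.002, 0.764, 0.646, 0.0]
force: [0.2, -0.1, 6.5]
grip_width: 0.334
grip_force: 70.0
time_s: 22.3
eef_pos: [500.8, -103.3, 1.9]
ee_rot: [0.0, 0.764, 0.645, 0.001]
force: [-2.3, 10.8, 13.5]
grip_width: 0.335
grip_force: 70.9
block top: n 6199 tool x range [-18.27  20.5 ] y [-13.72  14.58] world z 45.166975678133824
ramp slope 0.2418086974157644 heading 80.59794793166395 tool heading 80.3245851028027 TCP [ 500.83 -103.28    1.88] ramp z at tool x=60: 23.62486613414196
ramp y centre by x: [(40, np.float64(-0.2)), (60, np.float64(-0.4)), (80, np.float64(-0.6)), (100, np.float64(-0.8))]
short of bar 156.4445530394911 lateral to go (tool y) 0.6469001626318303
top: platform ((541.0870971679688, 134.89492797851562), (187.42933654785156, 166.8405303955078), 78.62287139892578) 2485
```

```bash
python3 -m jog '[{"tx":0,"ty":0,"tz":-1,"ax":0,"ay":0,"az":0,"jaw":0.8},{"tx":25,"ty":0.3,"tz":0,"ax":0,"ay":0,"az":0,"jaw":0.8},{"tx":30,"ty":0,"tz":0,"ax":0,"ay":0,"az":0,"jaw":0.8},{"tx":19,"ty":0,"tz":0,"ax":0,"ay":0,"az":0,"jaw":0.8},{"tx":0,"ty":0,"tz":0,"ax":0,"ay":0,"az":0,"jaw":0.8}]'
python3 - <<'E'
from h import *
c=shot("wrist"); wedge(c); save(c,"w15.png"); T=T_tool()
h=np.radians(80.6); d=np.array([np.cos(h),np.sin(h)]); n=np.array([d[1],-d[0]]); lip=np.array([541.1,136])-85*d
w=T[:2,3]+T[:2,0]*1.2; print("short of bar",(lip-w)@d,"lateral",(lip-w)@n)
P=cloud(c); Q=(P-T[:3,3])@T[:3,:3]; m=(c["depth"]>0)&(Q[...,0]>50)&(P[...,2]>25)&(P[...,2]<36)
q=P[m][:,:2]; s=q@n; e=q@d; print("bar ends lateral",np.percentile(s,[.5,99.5])-w@n, "front",np.percentile(e,[0.5])-w@d)
# front edge line: min along d per lateral bin
xs=[];ys=[]
for a in np.arange(s.min()+5,s.max()-5,3):
    k=abs(s-a)<1.5
    if k.sum()>10: xs.append(a);ys.append(np.percentile(e[k],3))
p=np.polyfit(xs,ys,1); print("edge rel heading deg",np.degrees(np.arctan(p[0])),len(xs),np.std(np.polyval(p,xs)-ys))
E
```

```text
time_s: 23.02
eef_pos: [513.6, -30.9, 1.8]
ee_rot: [0.001, 0.764, 0.645, 0.001]
force: [1.2, 3.6, 7.1]
grip_width: 0.334
grip_force: 70.4
block top: n 6183 tool x range [-17.78  20.99] y [-13.78  14.58] world z 45.10517707626977
ramp slope 0.24313760770977896 heading 80.51714456482274 tool heading 80.36057185664299 TCP [513.6  -31.47   1.86] ramp z at tool x=60: 23.46348989238383
ramp y centre by x: [(40, np.float64(-0.2)), (60, np.float64(-0.4)), (80, np.float64(-0.7))]
short of bar 83.50914171404057 lateral -0.22725060895460736
bar ends lateral [-69.88  68.71] front [49.73]
edge rel heading deg -0.80659148867737 44 12.211311935131326
```

View pics/w15.png

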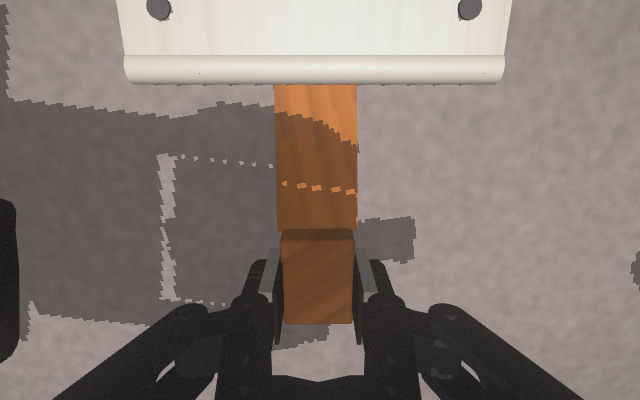

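The picture shows the wedge square to the bar: bar edge level at row 84 from column 125 to 503, wedge centred at column 316. Now I push it in and measure the lift.

```bash
cat >> h.py <<'E'
def lift(c):
    P=cloud(c); h=np.radians(80.6); d=np.array([np.cos(h),np.sin(h)]); n=np.array([d[1],-d[0]]); lip=np.array([541.1,136])-85*d; T=T_tool()
    e=(P[...,:2]-lip)@d; s=(P[...,:2]-lip)@n; m=(c["depth"]>0)&(abs(s)<66)&(P[...,2]>24)&(P[...,2]<48)
    for nm,k in (("L",s<-25),("mid",abs(s)<25),("R",s>25)):
        z=P[...,2]; b=z[m&k&(abs(e)<2.5)]; f=z[m&k&(e>9)&(e<16)]; print(nm,"bar top",np.median(b),len(b),"plate e~12",np.median(f) if len(f) else None,len(f))
    w=T[:2,3]+T[:2,0]*1.2; print("short",(lip-w)@d,"lat",(lip-w)@n,"force",sense()["force"])
E
python3 -c "
from h import *
lift(shot('wrist'))"
python3 -m jog '[{"tx":10,"ty":0,"tz":0,"ax":0,"ay":0,"az":0,"jaw":0.8},{"tx":10,"ty":0,"tz":0,"ax":0,"ay":0,"az":0,"jaw":0.8},{"tx":0,"ty":0,"tz":0,"ax":0,"ay":0,"az":0,"jaw":0.8},{"tx":0,"ty":0,"tz":0,"ax":0,"ay":0,"az":0,"jaw":0.8}]'
python3 -c "
from h import *
c=shot('wrist');lift(c);wedge(c)"
```

```text
L bar top 32.000623293174826 1634 plate e~12 30.246260783420695 2393
mid bar top 32.015709567720535 1927 plate e~12 30.229541145663873 2934
R bar top 31.9750510906662 1626 plate e~12 30.173780136626903 2373
short 83.81750884532958 lat -0.22457349285711103 force [0.6  4.26 5.28]
time_s: 23.62
eef_pos: [517.1, -13.3, 1.8]
ee_rot: [0.001, 0.764, 0.645, 0.0]
force: [-0.3, -2.7, 5.7]
grip_width: 0.335
grip_force: 69.9
L bar top 33.66069725414462 1443 plate e~12 31.764344818086784 2136
mid bar top 33.651902004368424 1753 plate e~12 31.68971757822999 2651
R bar top 33.55183682843153 1459 plate e~12 31.6956779413199 2131
short 64.9875512060626 lat -0.7499756838648484 force [ 0.09 -3.11  5.29]
block top: n 6208 tool x range [-18.41  20.37] y [-13.7   14.67] world z 45.10428334558749
ramp slope 0.2401600262038134 heading 80.92859058549944 tool heading 80.29832033314139 TCP [517.14 -13.28   1.84] ramp z at tool x=60: 23.328703104161363
ramp y centre by x: [(40, np.float64(-0.1)), (60, np.float64(-0.3))]
```

```bash
python3 -m jog '[{"tx":5,"ty":-0.3,"tz":0,"ax":0,"ay":0,"az":0,"jaw":0.8},{"tx":5,"ty":-0.3,"tz":0,"ax":0,"ay":0,"az":0,"jaw":0.8},{"tx":3.5,"ty":0,"tz":0,"ax":0,"ay":0,"az":0,"jaw":0.8},{"tx":0,"ty":0,"tz":0,"ax":0,"ay":0,"az":0,"jaw":0.8},{"tx":0,"ty":0,"tz":0,"ax":0,"ay":0,"az":0,"jaw":0.8}]'
python3 -c "
from h import *
c=shot('wrist');lift(c);wedge(c)"
```

```text
time_s: 24.3
eef_pos: [518.8, -1.0, 1.9]
ee_rot: [0.002, 0.764, 0.645, -0.0]
force: [-1.9, -10.6, 4.7]
grip_width: 0.331
grip_force: 69.9
L bar top 36.75784749605826 1368 plate e~12 34.63837221025997 2053
mid bar top 36.729775610989876 1684 plate e~12 34.56744465277686 2515
R bar top 36.67981534934039 1374 plate e~12 34.54142773005432 2047
short 52.63580911616923 lat -0.34183982922091083 force [ -1.11 -10.58   5.16]
block top: n 6180 tool x range [-18.36  20.35] y [-13.7   14.64] world z 45.11568947906155
ramp slope 0.2224413228899304 heading 80.84701168498113 tool heading 80.30332793930565 TCP [518.76  -1.03   1.84] ramp z at tool x=60: 23.776152838115106
ramp y centre by x: [(40, np.float64(-0.1))]
```

```bash
python3 -m jog '[{"tx":1.2,"ty":0,"tz":0,"ax":0,"ay":0,"az":0,"jaw":0.8},{"tx":0,"ty":0,"tz":0,"ax":0,"ay":0,"az":0,"jaw":0.8},{"tx":0,"ty":0,"tz":0,"ax":0,"ay":0,"az":0,"jaw":0.8},{"tx":0,"ty":0,"tz":0,"ax":0,"ay":0,"az":0,"jaw":0.8}]'
python3 -c "
from h import *
c=shot('wrist');lift(c)
c=shot('top');P=cloud(c)
for z in(49,65):
    m=(c['depth']>0)&(abs(P[...,2]-z)<4)&(np.hypot(P[...,0]-541,P[...,1]-136)<45); print(z,m.sum(),P[m].mean(0) if m.any() else None)
"
```

```text
time_s: 24.85
eef_pos: [518.9, -0.2, 1.8]
ee_rot: [0.002, 0.764, 0.645, -0.0]
force: [-2.2, -13.0, 5.0]
grip_width: 0.334
grip_force: 69.9
L bar top 36.93269561798884 1356 plate e~12 34.795375633983724 2056
mid bar top 36.94988291450112 1668 plate e~12 34.76515961303548 2495
R bar top 36.92145704256414 1384 plate e~12 34.73666712053034 2053
short 51.78591103855268 lat -0.34341313496774717 force [ -1.7  -12.52   5.96]
49 135 [541.22 129.55  48.41]
65 192 [541.55 133.38  64.09]
```

The front edge is up 4.9 mm and level, the weights are in place, and the wedge is square and still gripped.

```bash
python3 -c "
from rig import finish_job
print(finish_job())"
```

```text
the job is handed in; nothing more can be done
None
```

The job is handed in: the large weight is centred on the circle and the small one sits on it about 0.6 mm off centre, and the wedge, still gripped, holds the platform's front edge up 4.9 mm by the last camera measurement, at about 25 s of the 72 s allowed.

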